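Put the slide kit and the spare eyepiece away in two stacks

TASK

Put the microscope's small parts away in two stacks: in the rectangular tray the white slide mailer, lying flat and lengthwise, with the cover glass box centred on top of it; in the round dish the adapter ring, on it the nearer spare eyepiece standing upright as it stands now, and the dust cap centred on top of the eyepiece. Do not let the eyepiece fall over, and leave the oil bottle and the dropper bottle standing where they are.

Things in the scene. Friction and masses are not known exactly. Their poses are not given: they have to be found in the camera images.
- slide_tray: shallow rectangular grey plastic tray, fixed to the bench, 74 mm (its x) by 112 mm (its y), with a 4 mm rim all round and a small tab at each short end (132 mm over the tabs). Origin: centre of its underside. Its flat floor is 4 mm above the origin and 66 by 104 mm inside, the rim's top 7 mm above the origin.
- round_dish: shallow round dark steel dish, fixed to the bench, 78 mm outside diameter, 3 mm wall. Origin: centre of its underside. Its flat floor is 4 mm above the origin and 72 mm across, the rim's top 7 mm above the origin.
- mailer: white flat plastic slide mailer (closed case), 33 mm (its x) by 83 mm (its y) by 10 mm high, 22 g, lying flat. Origin: centre of its underside. Grasp across its 33 mm width, that is along its x.
- coverslip_box: small square box of cover glasses, white with a pale green top, 36 by 36 by 16 mm, 30 g. Origin: centre of its underside; its sides lie along its x and y.
- ring: black camera adapter ring with a bright metal upper rim, low and round: 42 mm diameter up to 17 mm, above that 36 mm diameter up to its top at 21 mm; about 60 g. Origin: centre of its underside. Its top acts as a closed flat face.
- eyepiece: nearer of two black spare eyepieces (the other, far back out of reach, is not used), standing on its wider end, 52 mm high, about 110 g: base 37 mm diameter, widest 41 mm from 13 to 26 mm up, narrowing (to the eye waisted) to a flat top 30 mm across that acts as closed. Origin: centre of its underside, z up. Grasp round the widest part, not higher than 26 mm.
- cap: black round dust cap, a disc of 33 mm diameter and 12 mm high, 15 g, lying flat. Origin: centre of its underside.
- dropper_bottle: bystander: white dropper bottle with a tall blue tip, 34 mm diameter, 113 mm high. Origin: centre of its underside. To be left alone.
- oil_bottle: bystander: brown glass oil bottle with a black cap, 30 mm diameter, 62 mm high. Origin: centre of its underside. To be left alone.
- microscope: obstacle, fixed: tall white microscope right of the work (with a camera at its foot, 0.17 m high). It stands between the gripper's start and the work: its eyepieces reach out over the bench's front edge (world x 0.31 to 0.54, y -0.15 to 0.02) up to z = 0.38; its stage plate and side knobs reach left to about y = 0.07 at x over 0.56. Go over the eyepieces with the fingertips higher than 0.42.
Things that resemble listed ones, but are neither listed nor needed, are in the scene too. There is more than one size of the coverslip_box; the one meant has the size given above.

How it is judged:
At the end, for the whole second after the job is handed in: Mailer flat on the tray floor, lengthwise within 0.4 rad; box on it within 15 mm of its centre; ring flat on the dish floor; eyepiece upright on the ring within 12 mm; cap flat on the eyepiece within 12 mm; all released and at rest; both bottles upright within 25 mm of where they stood (x of mailer in the frame of slide_tray between -0.018 and 0.018 m and y of mailer in the frame of slide_tray between -0.013 and 0.013 m and angle between the y axis of mailer and the y axis of slide_tray, either way round below 0.4 rad and z of mailer in the frame of slide_tray between 0 and 0.0055 m and horizontal distance between coverslip_box and mailer below 0.015 m and z of coverslip_box in the frame of mailer between 0.0065 and 0.0145 m and horizontal distance between ring and round_dish below 0.017 m and z of ring in the frame of round_dish between 0 and 0.0055 m and horizontal distance between eyepiece and ring below 0.012 m and z of eyepiece in the frame of ring between 0.017 and 0.025 m and horizontal distance between cap and eyepiece below 0.012 m and z of cap in the frame of eyepiece between 0.048 and 0.056 m and angle between each of mailer, ring's own z axis and vertical below 0.04 rad and linear speed of each of mailer, coverslip_box, ring, eyepiece, cap below 0.01 m/s and angular speed of each of mailer, coverslip_box, ring, eyepiece, cap below 0.1 rad/s and angle between each of coverslip_box, eyepiece, cap's own z axis and vertical below 0.08 rad and distance of each of dropper_bottle, oil_bottle from where it was at the start of the episode below 0.025 m and angle between each of dropper_bottle, oil_bottle's own z axis and vertical below 0.1 rad); the robot touches nothing.
It fails at once if the eyepiece falls over (angle between eyepiece's own z axis and vertical above 0.7 rad).
It fails at once if a bottle is knocked over or shoved away (angle between any of dropper_bottle, oil_bottle's own z axis and vertical above 0.5 rad or distance of any of dropper_bottle, oil_bottle from where it was at the start of the episode above 0.04 m).
It also fails if it takes over 128 s, if anything falls off the work surface, if the arm or the gripper's body presses on something with over 40 N, if the wrist force passes 120 N, or if a joint passes its speed limit or range.

ROBOT

A 7-joint arm with a two-finger parallel gripper is mounted at the origin on a cart in front of the work surface, level with it; the furniture and walls round the work are solid. World frame = base frame: x ahead of the robot, y to its left, z up, the work surface at z = 0. Lengths are in m, angles in rad, forces in N, time in s.
With the tool pointing down it reaches from about 0.4 to 0.85 m from the base axis. Payload 4.5 kg.
Tool frame: the origin (TCP) lies midway between the tips of the shut fingers; the grasp point (between the pads) lies r.grip_point_offset behind it (r.grip_point_offset is the distance from the TCP to the grasp point, in m); z points along the fingers, y is the line along which they close (so a half turn about z gives the same grasp; the last joint's range is limited). The gripper opens to 88 mm and grips with 3 to 60 N. Pads are 18 mm wide; open, the fingers measure 123 mm over their backs; the gripper's body (75 mm by 187 mm) begins 45 mm behind the grasp point.
Start: joints at [-1.171, 0.689, -0.195, 1.565, 0.157, 0.902, -0.215], TCP at [0.224, 0.584, 0.239] pointing down, gripper open.
Joint ranges: [-3.01, 3.01], [-0.46, 2.08], [-1.47, 1.51], [0.13, 2.56], [-1, 4.14], [0.04, 2.09], [-2.66, 2.66]. Speed limits (rad/s): [2.57, 2.57, 3.14, 3.14, 3.14, 3.14, 3.14].

INTERFACE

Orientations are given as a unit quaternion [x, y, z, w].
In Python, from plant import r gives the robot as it stands.
- The arm moves only by the shell command python3 -m jog 'ROWS' [FORCE]. ROWS is JSON, a list of rows, each an object of numbers: "wx", "wy", "wz": the turn, a rotation vector about the world's x, y, z as a fraction of full scale; "dx", "dy", "dz": the shift along the world's x, y, z as a fraction of full scale; "hand": the closure, from 0 (fully open) to 1 (shut). In form: [{"wx": .., "wy": .., "wz": .., "dx": .., "dy": .., "dz": .., "hand": ..}, ...]. A call has 1 to 5 rows; each row shifts and turns the commanded pose from where the row before left it; what a row does not reach is not made up. Full scale, the value 1, is 0.25 m for a shift and 2 rad for a turn. A row lasts 1/12 s, in which the tool goes at most 41.7 mm and 7.16 degrees, less where a joint would pass 70% of its speed; a pose out of reach is approached as far as the arm can. A call with a number of a shift or a turn outside -1 to 1 is refused whole. A call with a gripper value outside its range is refused whole. The fingers move at their own pace and stop on an object; FORCE is the grip in N (left out, the last holds). Time passes only in rows, so rows that do not move let the fingers close. It gives the time, the measured TCP pose, the force, the opening and the grip force at its end, in the units of the state.
- r.get_state(): the state, without advancing time (a new reading comes with each control period).
- r.snapshot(name): name is "scene" or "top" or "wrist"; returns the picture (480x640x3 uint8, red, green, blue); there is no depth.
- r.camera_info(name): a dict with "mtx" (3x3 intrinsics, pixels), "R" (3x3) and "t" (3): a world point X has camera coordinates R X + t. Camera axes: x right, y down, z forward; pixel columns grow to the right and rows downward; lengths in m; the calibration is good to about 2 mm. A picture is of the moment at which its call begins: read the wrist's pose just before it. camera_info takes no time and is no camera call; for the wrist camera it gives the pose at the moment of the call.
- r.finish_job(): hands the job in; it is judged then, once.
Trained networks look in the newest picture that a camera, given by its name, has taken for a name from the list of things; names that differ only in an ending like _2 or _b are one class to them, and where a whole thing is asked for, a point or a joint stands for the part that bears it (a point fixed in the world has none). Each returns a list of dicts, best first, with "p" (0 to 1); they miss things now and then, are a little off and sometimes report something else, mostly with a low value. They report only what shows in the picture. A call takes as long as a camera call. They do not tell look-alikes from the thing itself.
- r.search_frame(camera, query): "bbox" ([left, top, right, bottom] in pixels, round what is visible of it).
- r.masks_of(camera, query): "region" (480x640 bool, what is visible of it) and "bbox" ([left, top, right, bottom] in pixels, round what is visible of it).
The state is a dict: "clock": time; "q": joint angles; "qd": joint speeds; "joint_torque": joint torques, N m; "tool_pos": TCP position; "eef_rot": TCP orientation; "contact_force": force on the tool from outside, world axes, zero at the start; "moment": the same for the moment, N m; "opening": opening from 0.0 (shut) to 1.0 (fully open); "finger_force": force on a finger pad.
Only numpy, scipy, OpenCV 4.12 (cv2) and the standard library are available. Lean on these libraries where they do the work, as an engineer would, in place of code of your own. Each camera call takes 0.05 s, during which the arm holds its last target. There are 200 camera calls.

## Working session

There is one attempt and no reset: what is moved stays moved. The work goes in short steps, Python scripts to look and compute and a shell command to move; the robot and the scene stay as the last step left them, time stands still between calls to the robot, and variables do not carry over. Pictures are saved under pics/ and viewed, at most 19 in all, crops included, and the job is handed in when it is done.

```bash
ls; mkdir -p pics; python3 - <<'E'
from plant import r
import cv2
s=r.get_state(); print(s, r.grip_point_offset)
for c in ("scene","top"):
    im=r.snapshot(c); cv2.imwrite(f"pics/{c}0.png",im[:,:,::-1])
    i=r.camera_info(c); print(c,i)
    for n in ["slide_tray","round_dish","mailer","coverslip_box","ring","eyepiece","cap","dropper_bottle","oil_bottle"]:
        print(n,[( [int(v) for v in d["bbox"]],round(d["p"],2)) for d in r.search_frame(c,n)[:5]])
E
```

```text
pics
{'clock': 0.0, 'q': array([-1.17117589,  0.68999103, -0.19450773,  1.56633173,  0.15728655,
        0.90249681, -0.21510588]), 'qd': array([ 0.00074128, -0.00043002,  0.00099228,  0.00034432,  0.00070717,
       -0.00086558,  0.00192527]), 'joint_torque': array([ 2.46699465e-04, -5.27553570e+01, -1.26704648e+00, -1.53425878e+01,
       -5.27663436e-02,  6.70986497e-03,  1.62631868e-04]), 'tool_pos': array([0.22339357, 0.58303914, 0.23790875]), 'eef_rot': array([ 1.81860547e-01,  9.83323903e-01, -9.12576780e-04, -1.04964502e-04]), 'contact_force': array([-0.34458679, -0.66307387,  0.574395  ]), 'moment': array([ 0.0418016 , -0.00809805,  0.02052825]), 'finger_force': 0.0, 'opening': 0.9996157201034557} 0.0187
scene {'mtx': array([[497.31911463,   0.        , 323.39227155],
       [  0.        , 497.31911463, 238.06759569],
       [  0.        ,   0.        ,   1.        ]]), 'R': array([[ 7.80912393e-01, -6.24640160e-01,  7.09653127e-04],
       [-4.73944949e-01, -5.93255584e-01, -6.50710379e-01],
       [ 4.06880841e-01,  5.07811463e-01, -7.59325687e-01]]), 't': array([-0.346697
[... 790 characters left out ...]
1.        ]]), 'R': array([[ 0.00840297, -0.99995192,  0.00505479],
       [-0.99214476, -0.00896809, -0.12477316],
       [ 0.1248125 , -0.00396662, -0.99217242]]), 't': array([0.19782729, 0.5857084 , 0.95172252])}
slide_tray [([313, 277, 373, 322], 0.91)]
round_dish [([209, 274, 249, 308], 0.78), ([220, 238, 240, 261], 0.73)]
mailer [([261, 278, 304, 305], 0.72), ([220, 240, 238, 256], 0.51)]
coverslip_box [([336, 224, 354, 244], 0.67), ([345, 169, 364, 181], 0.55)]
ring [([314, 191, 333, 210], 0.58)]
eyepiece [([277, 222, 294, 243], 0.66), ([210, 273, 248, 311], 0.5)]
cap [([221, 238, 240, 259], 0.53)]
dropper_bottle [([157, 268, 183, 284], 0.71)]
oil_bottle [([256, 179, 271, 199], 0.53)]
```

```bash
python3 - <<'E'
import cv2
t=cv2.imread("pics/top0.png");cv2.imwrite("pics/topc.png",cv2.resize(t[150:340,130:400],None,fx=2.96,fy=2.96,interpolation=cv2.INTER_CUBIC))
E
```

```text
(no output)
```

View pics/scene0.png

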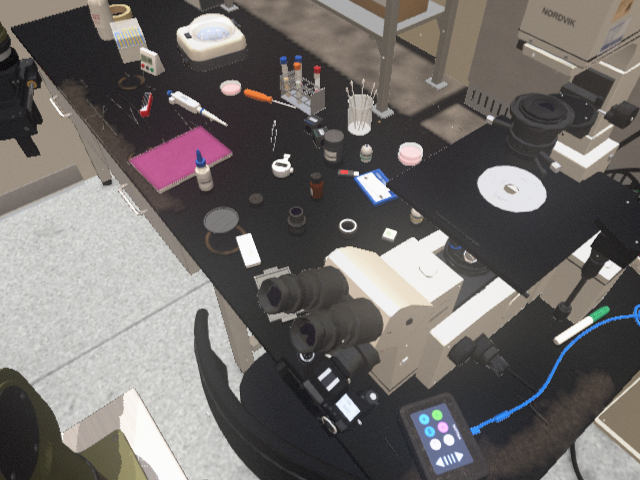

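View pics/topc.png

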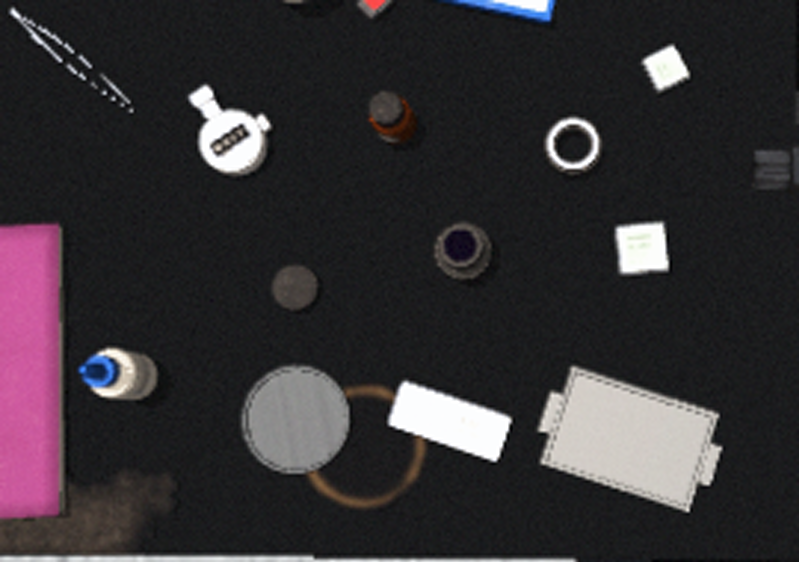

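Top crop (crop px): the dish is at (296,418), mailer (450,420), tray (630,438), cap (295,287), eyepiece (462,250) and ring (573,145). There are two candidate boxes: (641,248), which looks larger, and (666,67), which looks smaller. I'll measure their sizes by fitting.

```bash
cat > fit.py <<'E'
from plant import r
import numpy as np, cv2
from scipy.optimize import minimize
def cyl(prof):
    a=np.linspace(0,2*np.pi,40,endpoint=False)
    return [np.c_[rad*np.cos(a),rad*np.sin(a),0*a+z] for rad,z in prof]
def box(lx,ly,z0,z1): return [np.array([[sx*lx/2,sy*ly/2,z] for sx in(-1,1) for sy in(-1,1) for z in(z0,z1)])]
M=dict(slide_tray=box(.074,.112,0,.007),round_dish=cyl([(.039,0),(.039,.007)]),mailer=box(.033,.083,0,.01),
 coverslip_box=box(.036,.036,0,.016),ring=cyl([(.021,0),(.021,.017),(.018,.021)]),
 eyepiece=cyl([(.0185,0),(.0205,.013),(.0205,.026),(.015,.052)]),cap=cyl([(.0165,0),(.0165,.012)]),
 dropper_bottle=cyl([(.017,0),(.017,.06),(.004,.113)]),oil_bottle=cyl([(.015,0),(.015,.062)]))
def proj(X,c): 
    p=(X@c["R"].T+c["t"])@c["mtx"].T; return p[:,:2]/p[:,2:]
def ground(uv,c,z=0):
    d=c["R"].T@np.linalg.inv(c["mtx"])@np.r_[uv,1]; o=-c["R"].T@c["t"]; return o+d*(z-o[2])/d[2]
def fit(n,m,c,z=0,size=False,yaw0=0):
    ys,xs=np.nonzero(m); x0,y0,x1,y1=xs.min()-12,ys.min()-12,xs.max()+12,ys.max()+12
    S=8 if x1-x0<120 else 3
    big=cv2.resize(m.astype(np.float32)[max(y0,0):y1,max(x0,0):x1],None,fx=S,fy=S,interpolation=cv2.INTER_LINEAR)>.5
    x0=max(x0,0);y0=max(y0,0)
    g=ground(np.r_[xs.mean(),ys.mean()],c,z+.01); P=np.vstack(M[n])
    def cost(p):
        Q=P*(np.r_[p[3],p[3],1] if size else 1); a=p[2]; R=np.array([[np.cos(a),-np.sin(a),0],[np.sin(a),np.cos(a),0],[0,0,1]])
        uv=proj(Q@R.T+np.r_[p[0],p[1],z],c); uv=(uv-[x0,y0]+.5)*S
        h=cv2.convexHull(np.round(uv).astype(np.int32)); im=np.zeros(big.shape,np.uint8); cv2.fillConvexPoly(im,h,1)
        return 1-(big&(im>0)).sum()/max((big|(im>0)).sum(),1)
    best=None
    for y in (np.arange(4)*np.pi/4 if n in("slide_tray","mailer","coverslip_box") else [0]):
        s0=np.r_[g[:2],y,1]; sim=np.vstack([s0]+[s0+d for d in np.diag([.006,.006,.3,.1])])
        o=minimize(cost,s0,method="Nelder-Mead",options=dict(initial_simplex=sim,maxiter=200))
        if best is None or o.fun<best.fun: best=o
    return best.x,1-best.fun
E
python3 - <<'E'
from fit import *
import cv2
r.snapshot("top"); c=r.camera_info("top")
for n in M:
    for d in r.masks_of("top",n)[:4]:
        if d["p"]<.3: continue
        x,f=fit(n,d["region"],c,size=(n=="coverslip_box"))
        print(n,round(d["p"],2),[int(v) for v in d["bbox"]],x.round(4),round(f,2))
t=cv2.imread("pics/top0.png");cv2.imwrite("pics/boxc.png",cv2.resize(t[160:250,320:380],None,fx=6,fy=6,interpolation=cv2.INTER_CUBIC))
E
```

```text
slide_tray 0.89 [310, 276, 372, 320] [0.4561 0.157  2.835  0.8291] 0.92
slide_tray 0.42 [313, 190, 336, 210] [0.6533 0.1642 3.1271 0.622 ] 0.25
round_dish 0.69 [209, 273, 250, 311] [ 0.468   0.3982 -0.1039  1.0618] 0.97
round_dish 0.48 [159, 270, 182, 282] [ 0.5197  0.5237 -0.2361  0.9117] 0.37
mailer 0.67 [261, 275, 306, 304] [0.4679 0.2868 2.8102 1.018 ] 0.9
coverslip_box 0.55 [345, 168, 366, 180] [0.7277 0.1313 2.0529 0.7119] 0.94
coverslip_box 0.53 [333, 224, 359, 245] [0.593  0.1486 0.0659 0.9648] 0.94
ring 0.57 [313, 190, 334, 212] [ 0.6681  0.1998 -0.1624  1.0728] 0.72
ring 0.42 [277, 220, 294, 245] [0.5909 0.2787 0.1837 1.016 ] 0.92
eyepiece 0.54 [278, 223, 294, 241] [0.5885 0.2783 0.1715 1.0691] 0.94
cap 0.68 [220, 240, 239, 255] [0.5633 0.4005 0.1492 1.0696] 0.91
dropper_bottle 0.63 [156, 271, 182, 284] [0.4979 0.5153 0.5517 1.1118] 0.91
oil_bottle 0.8 [257, 182, 270, 196] [6.8110e-01 3.2870e-01 1.0000e-03 1.1268e+00] 0.7
```

View pics/boxc.png

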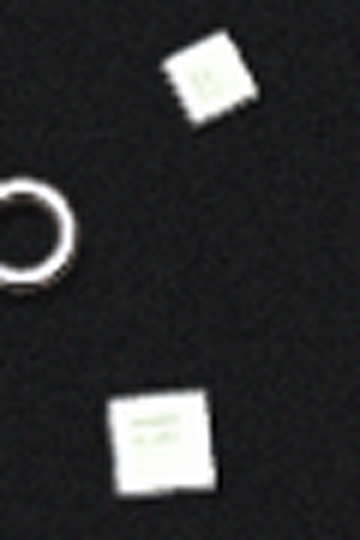

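The nearer box (full px 346,234) fits a 36 mm side (scale 0.96). The far one (355,173) is only about 26 mm, so the nearer box is the one meant. I'll move over the work for a closer wrist look, turning the closing axis towards the mailer's x (-0.33).

```bash
python3 -m jog '[{"dx":0.04,"dy":-0.04,"dz":0.04,"wz":-0.03,"hand":0},{"dx":0.08,"dy":-0.08,"dz":0.06,"wz":-0.06,"hand":0},{"dx":0.095,"dy":-0.1,"dz":0.06,"wz":-0.06,"hand":0},{"dx":0.095,"dy":-0.1,"dz":0.04,"wz":-0.06,"hand":0},{"dx":0.095,"dy":-0.1,"wz":-0.06,"hand":0}]'
python3 -m jog '[{"dx":0.095,"dy":-0.1,"wz":-0.06,"hand":0},{"dx":0.095,"dy":-0.1,"wz":-0.06,"hand":0},{"dx":0.095,"dy":-0.1,"wz":-0.06,"hand":0},{"dx":0.095,"dy":-0.1,"wz":-0.06,"hand":0},{"dx":0.095,"dy":-0.1,"wz":-0.06,"hand":0}]'
python3 -m jog '[{"dx":0.095,"dy":-0.1,"wz":-0.06,"hand":0},{"dx":0.095,"dy":-0.1,"wz":-0.06,"hand":0},{"dx":0.09,"dy":-0.09,"wz":-0.06,"hand":0},{"dx":0.04,"dy":-0.04,"wz":-0.05,"hand":0},{"hand":0}]'
python3 - <<'E'
from fit import *
s=r.get_state(); print(s["tool_pos"],s["q"])
im=r.snapshot("wrist"); c=r.camera_info("wrist"); print(-c["R"].T@c["t"])
cv2.imwrite("pics/w1.png",im[:,:,::-1])
for n in M:
    if 'bottle' in n: continue
    for d in r.masks_of("wrist",n)[:3]:
        if d["p"]<.3: continue
        b=[int(v) for v in d["bbox"]]
        if min(b[0],b[1])<2 or b[2]>637 or b[3]>477: print(n,b,"cut");continue
        x,f=fit(n,d["region"],c,size=(n=="coverslip_box"))
        print(n,round(d["p"],2),b,x.round(4),round(f,2))
E
```

```text
[0.22354417 0.58370298 0.23875141] [-1.17122856  0.68909163 -0.19458087  1.56528524  0.15731496  0.90246163
 -0.21508628]
[0.14430978 0.61407294 0.3841424 ]
round_dish 0.57 [217, 431, 277, 458] [0.468  0.4001 0.3579 1.0738] 0.63
mailer 0.9 [136, 443, 199, 473] [0.4684 0.2884 2.8357 0.9119] 0.89
cap [271, 477, 281, 479] cutinvalid input
invalid input
invalid input
```

View pics/w1.png

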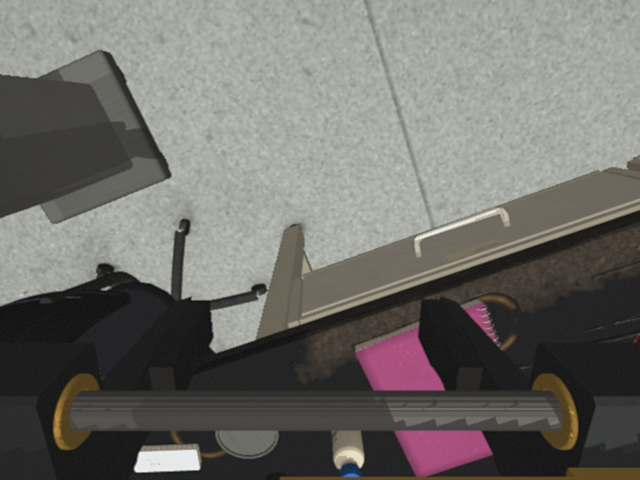

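The arm didn't move, so the rows probably need every key. The wrist view shows the mailer at (167,458) and the dish at (247,443).

```bash
python3 -m jog '[{"wx":0,"wy":0,"wz":-0.03,"dx":0.04,"dy":-0.04,"dz":0.04,"hand":0},{"wx":0,"wy":0,"wz":-0.06,"dx":0.08,"dy":-0.08,"dz":0.06,"hand":0},{"wx":0,"wy":0,"wz":-0.06,"dx":0.095,"dy":-0.1,"dz":0.06,"hand":0},{"wx":0,"wy":0,"wz":-0.06,"dx":0.095,"dy":-0.1,"dz":0.04,"hand":0},{"wx":0,"wy":0,"wz":-0.06,"dx":0.095,"dy":-0.1,"dz":0,"hand":0}]'
```

```text
clock: 2.32
tool_pos: [0.3263, 0.4788, 0.2911]
eef_rot: [0.44, 0.898, 0.002, 0.0]
contact_force: [0.4, 0.3, 0.1]
opening: 1.001
finger_force: 0.0
```

```bash
python3 -m jog '[{"wx":0,"wy":0,"wz":-0.06,"dx":0.095,"dy":-0.1,"dz":0,"hand":0},{"wx":0,"wy":0,"wz":-0.06,"dx":0.095,"dy":-0.1,"dz":0,"hand":0},{"wx":0,"wy":0,"wz":-0.06,"dx":0.095,"dy":-0.1,"dz":0,"hand":0},{"wx":0,"wy":0,"wz":-0.06,"dx":0.095,"dy":-0.1,"dz":0,"hand":0},{"wx":0,"wy":0,"wz":-0.06,"dx":0.095,"dy":-0.1,"dz":0,"hand":0}]'
python3 -m jog '[{"wx":0,"wy":0,"wz":-0.06,"dx":0.095,"dy":-0.1,"dz":0,"hand":0},{"wx":0,"wy":0,"wz":-0.06,"dx":0.095,"dy":-0.1,"dz":0,"hand":0},{"wx":0,"wy":0,"wz":-0.05,"dx":0.05,"dy":-0.05,"dz":0,"hand":0},{"wx":0,"wy":0,"wz":-0.02,"dx":0.02,"dy":-0.02,"dz":0,"hand":0},{"wx":0,"wy":0,"wz":0,"dx":0,"dy":0,"dz":0,"hand":0}]'
cat > look.py <<'E'
import sys
from fit import *
def state():
    s=r.get_state(); x,y=s["eef_rot"][:2]; yaw=(2*np.arctan2(y,x)-np.pi/2+np.pi/2)%np.pi-np.pi/2
    print("tcp",s["tool_pos"].round(4),"yaw",yaw.round(3),"t",s["clock"],"q",s["q"].round(2)); return s
def look(name,names,cam="wrist",z=0,size=False):
    state(); c=r.camera_info(cam); im=r.snapshot(cam)
    cv2.imwrite(f"pics/{name}.png",im[:,:,::-1])
    for n in names:
        for d in r.masks_of(cam,n)[:3]:
            if d["p"]<.3: continue
            b=[int(v) for v in d["bbox"]]
            cut=min(b[0],b[1])<2 or b[2]>637 or b[3]>477
            x,f=fit(n,d["region"],c,z,size=n=="coverslip_box")
            print(n,round(d["p"],2),b,x.round(4),round(f,2),"cut" if cut else "")
if __name__=="__main__": look(sys.argv[1],sys.argv[3:] or list(M),sys.argv[2])
E
python3 look.py w2 wrist
```

```text
clock: 2.73
tool_pos: [0.4445, 0.3525, 0.289]
eef_rot: [0.686, 0.728, 0.0, -0.0]
contact_force: [0.6, 0.7, 0.1]
opening: 1.001
finger_force: 0.0
clock: 3.15
tool_pos: [0.5096, 0.2847, 0.2887]
eef_rot: [0.81, 0.586, 0.0, 0.001]
contact_force: [0.2, -0.1, 0.5]
opening: 1.001
finger_force: 0.0
tcp [0.5096 0.2847 0.2887] yaw -0.318 t 3.15 q [-0.72  0.58  0.22  1.64 -0.15  0.93 -0.76]
slide_tray 0.93 [278, 248, 334, 344] [ 0.4573  0.1583 -0.3021  1.2463] 0.94 
round_dish 0.72 [206, 57, 280, 135] [0.4689 0.3985 0.2029 1.0609] 0.98 
coverslip_box 0.7 [517, 239, 550, 265] [0.7281 0.1342 1.9574 0.6524] 0.92 
coverslip_box 0.6 [368, 155, 407, 196] [0.5913 0.2766 1.4387 1.0616] 0.85 
coverslip_box 0.59 [400, 251, 437, 293] [0.5943 0.1507 0.1066 0.9421] 0.96 
ring 0.91 [454, 198, 494, 234] [ 0.6693  0.2009 -0.0397  1.0529] 0.78 
eyepiece 0.92 [369, 155, 409, 194] [ 0.5896  0.2791 -0.0841  1.0753] 0.97 
cap 0.87 [315, 47, 350, 80] [0.5638 0.4015 0.0039 1.0582] 0.97 
dropper_bottle 0.7 [279, 248, 337, 344] [ 0.4598  0.1688 -0.1458  1.0288] 0.31 
oil_bottle 0.63 [451, 73, 497, 109] [0.682  0.3331 0.4394 1.0477] 0.82
```

View pics/w2.png

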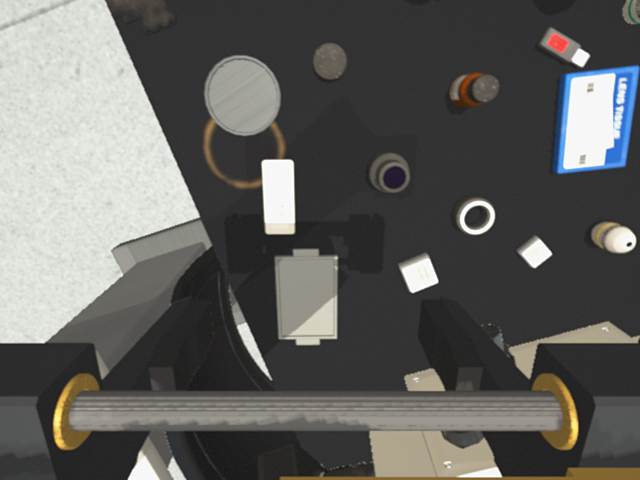

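The wrist view agrees with the top camera: dish (243,95), cap (330,61), eyepiece (389,174), mailer (279,197), tray (307,297), 36 mm box (418,272), ring (475,216) and small decoy box (534,252). Next I'll go down to the mailer, and pin down the ring and mailer from image segmentation.

```bash
python3 -m jog '[{"wx":0,"wy":0,"wz":0,"dx":-0.033,"dy":0.002,"dz":-0.08,"hand":0},{"wx":0,"wy":0,"wz":0,"dx":-0.033,"dy":0.002,"dz":-0.14,"hand":0},{"wx":0,"wy":0,"wz":0,"dx":-0.033,"dy":0.002,"dz":-0.14,"hand":0},{"wx":0,"wy":0,"wz":0,"dx":-0.033,"dy":0.002,"dz":-0.14,"hand":0},{"wx":0,"wy":0,"wz":0,"dx":-0.033,"dy":0.002,"dz":-0.14,"hand":0}]'
python3 -m jog '[{"wx":0,"wy":0,"wz":0,"dx":0,"dy":0,"dz":-0.14,"hand":0},{"wx":0,"wy":0,"wz":0,"dx":0,"dy":0,"dz":-0.08,"hand":0},{"wx":0,"wy":0,"wz":0,"dx":0,"dy":0,"dz":0,"hand":0}]'
python3 - <<'E'
from look import *
state()
top=cv2.imread("pics/top0.png").min(2); c=r.camera_info("top")
_,l,st,ce=cv2.connectedComponentsWithStats((top>120).astype(np.uint8))
i=l[290,282]; print("mailer",fit("mailer",l==i,c))
ys,xs=np.nonzero((top[185:216,308:340]>90)); h=cv2.minEnclosingCircle(np.c_[xs+308,ys+185].astype(np.float32)); print("ring px",h,ground(np.r_[h[0]],c,.021))
E
```

```text
clock: 4.07
tool_pos: [0.467, 0.289, 0.1277]
eef_rot: [0.809, 0.588, 0.001, 0.0]
contact_force: [1.0, -0.1, 0.0]
opening: 1.005
finger_force: 0.0
clock: 4.32
tool_pos: [0.4647, 0.2875, 0.07]
eef_rot: [0.809, 0.588, -0.004, -0.0]
contact_force: [-0.6, 0.2, 0.4]
opening: 1.0
finger_force: 0.0
tcp [0.4647 0.2875 0.07  ] yaw -0.314 t 4.3167 q [-0.7   0.86  0.11  1.93 -0.23  0.38 -0.73]
mailer (array([ 0.46806224,  0.28705637, -0.31472721,  1.18906367]), np.float64(0.9616522751528088))
ring px ((322.9468078613281, 198.18084716796875), 9.129979133605957) [0.66881434 0.20004437 0.021     ]
```

```bash
python3 -m jog '[{"wx":0,"wy":0,"wz":0,"dx":0.013,"dy":0,"dz":-0.11,"hand":0},{"wx":0,"wy":0,"wz":0,"dx":0,"dy":0,"dz":-0.09,"hand":0},{"wx":0,"wy":0,"wz":0,"dx":0,"dy":0,"dz":-0.05,"hand":0},{"wx":0,"wy":0,"wz":0,"dx":0,"dy":0,"dz":0,"hand":0.3},{"wx":0,"wy":0,"wz":0,"dx":0,"dy":0,"dz":0,"hand":0.45}]' 15
```

```text
clock: 4.73
tool_pos: [0.4709, 0.2889, 0.0119]
eef_rot: [0.809, 0.587, 0.0, 0.0]
contact_force: [0.6, 0.0, 0.1]
opening: 0.871
finger_force: 0.0
```

```bash
python3 -m jog '[{"wx":0,"wy":0,"wz":0,"dx":-0.012,"dy":-0.006,"dz":-0.028,"hand":0.45},{"wx":0,"wy":0,"wz":0,"dx":0,"dy":0,"dz":0,"hand":1},{"wx":0,"wy":0,"wz":0,"dx":0,"dy":0,"dz":0,"hand":1},{"wx":0,"wy":0,"wz":0,"dx":0,"dy":0,"dz":0,"hand":1},{"wx":0,"wy":0,"wz":0,"dx":0,"dy":0,"dz":0,"hand":1}]' 15
python3 -m jog '[{"wx":0,"wy":0,"wz":0,"dx":0,"dy":0,"dz":0,"hand":1},{"wx":0,"wy":0,"wz":0,"dx":0,"dy":0,"dz":0,"hand":1},{"wx":0,"wy":0,"wz":0,"dx":0,"dy":0,"dz":0,"hand":1}]'
```

```text
clock: 5.15
tool_pos: [0.4678, 0.2874, 0.0048]
eef_rot: [0.809, 0.587, 0.0, 0.0]
contact_force: [-0.2, 0.7, -0.9]
opening: 0.497
finger_force: 0.0
clock: 5.4
tool_pos: [0.4678, 0.2873, 0.0045]
eef_rot: [0.809, 0.587, 0.0, 0.0]
contact_force: [-0.1, 0.9, 2.9]
opening: 0.374
finger_force: 15.0
```

```bash
python3 -m jog '[{"wx":0,"wy":0,"wz":0,"dx":0,"dy":0,"dz":0.06,"hand":1},{"wx":0,"wy":0,"wz":0,"dx":-0.005,"dy":-0.03,"dz":0.06,"hand":1},{"wx":0,"wy":0,"wz":0,"dx":-0.01,"dy":-0.08,"dz":0.02,"hand":1},{"wx":0,"wy":0,"wz":0,"dx":-0.01,"dy":-0.1,"dz":0,"hand":1},{"wx":0,"wy":0,"wz":0.003,"dx":-0.01,"dy":-0.1,"dz":0,"hand":1}]'
python3 -m jog '[{"wx":0,"wy":0,"wz":0.003,"dx":-0.01,"dy":-0.1,"dz":0,"hand":1},{"wx":0,"wy":0,"wz":0,"dx":0,"dy":-0.07,"dz":0,"hand":1},{"wx":0,"wy":0,"wz":0,"dx":0,"dy":-0.037,"dz":0,"hand":1},{"wx":0,"wy":0,"wz":0,"dx":0,"dy":0,"dz":0,"hand":1}]'
python3 look.py w3 wrist mailer slide_tray; python3 look.py t3 top mailer slide_tray
```

```text
clock: 5.82
tool_pos: [0.459, 0.2097, 0.0397]
eef_rot: [0.807, 0.591, 0.001, 0.0]
contact_force: [0.9, -0.4, -0.9]
opening: 0.371
finger_force: 15.0
clock: 6.15
tool_pos: [0.4564, 0.1553, 0.0393]
eef_rot: [0.807, 0.591, -0.001, 0.001]
contact_force: [-0.2, -0.4, -0.2]
opening: 0.376
finger_force: 15.0
tcp [0.4564 0.1553 0.0393] yaw -0.307 t 6.15 q [-0.44  0.88  0.03  2.13 -0.15  0.14 -0.58]
mailer 0.57 [273, 221, 359, 391] [ 0.4525  0.1461 -0.3176  1.1567] 0.75 
slide_tray 0.81 [237, 148, 394, 375] [0.4838 0.1781 1.2686 1.1002] 0.58 
tcp [0.4566 0.1597 0.0392] yaw -0.301 t 6.3 q [-0.45  0.88  0.03  2.13 -0.15  0.14 -0.58]
slide_tray 0.65 [312, 285, 324, 311] [0.4555 0.2609 3.3932 0.6401] 0.24
```

View pics/w3.png

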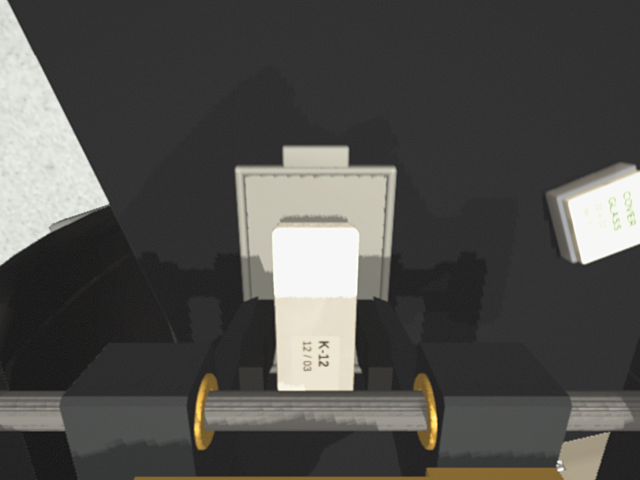

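The mailer is held squarely above the tray, at (315,305) between the tray walls (240 to 392). Lowering and releasing it.

```bash
python3 -m jog '[{"wx":0,"wy":0,"wz":0,"dx":0,"dy":0,"dz":-0.06,"hand":1},{"wx":0,"wy":0,"wz":0,"dx":0,"dy":0,"dz":-0.045,"hand":1},{"wx":0,"wy":0,"wz":0,"dx":0,"dy":0,"dz":-0.016,"hand":1},{"wx":0,"wy":0,"wz":0,"dx":0,"dy":0,"dz":0,"hand":1},{"wx":0,"wy":0,"wz":0,"dx":0,"dy":0,"dz":0,"hand":0.5}]'
python3 -m jog '[{"wx":0,"wy":0,"wz":0,"dx":0,"dy":0,"dz":0,"hand":0.3},{"wx":0,"wy":0,"wz":0,"dx":0,"dy":0,"dz":0,"hand":0.2},{"wx":0,"wy":0,"wz":0,"dx":0,"dy":0,"dz":0,"hand":0.2},{"wx":0,"wy":0,"wz":0,"dx":0,"dy":0,"dz":0.08,"hand":0},{"wx":0,"wy":0,"wz":0,"dx":0,"dy":0,"dz":0.1,"hand":0}]'
```

```text
clock: 6.87
tool_pos: [0.456, 0.1582, 0.0086]
eef_rot: [0.806, 0.593, -0.0, -0.0]
contact_force: [-0.4, -0.1, -0.4]
opening: 0.42
finger_force: 0.0
clock: 7.28
tool_pos: [0.4552, 0.1575, 0.0533]
eef_rot: [0.806, 0.592, -0.002, -0.0]
contact_force: [0.1, -0.1, 0.1]
opening: 0.802
finger_force: 0.0
```

```bash
python3 -m jog '[{"wx":0,"wy":0,"wz":0.03,"dx":0.07,"dy":-0.006,"dz":0.1,"hand":0},{"wx":0,"wy":0,"wz":0.04,"dx":0.12,"dy":-0.006,"dz":0.1,"hand":0},{"wx":0,"wy":0,"wz":0.04,"dx":0.13,"dy":-0.006,"dz":0,"hand":0},{"wx":0,"wy":0,"wz":0.04,"dx":0.13,"dy":-0.006,"dz":0,"hand":0},{"wx":0,"wy":0,"wz":0.04,"dx":0.1,"dy":-0.006,"dz":0,"hand":0}]'
python3 -m jog '[{"wx":0,"wy":0,"wz":0,"dx":0,"dy":0,"dz":0,"hand":0},{"wx":0,"wy":0,"wz":0,"dx":0,"dy":0,"dz":0,"hand":0}]'
python3 look.py w4 wrist coverslip_box ring eyepiece;python3 look.py t4 top coverslip_box mailer slide_tray
```

```text
clock: 7.7
tool_pos: [0.5968, 0.15, 0.1054]
eef_rot: [0.678, 0.735, 0.001, 0.001]
contact_force: [0.4, 0.4, 0.1]
opening: 1.001
finger_force: 0.0
clock: 7.87
tool_pos: [0.5946, 0.1497, 0.1039]
eef_rot: [0.68, 0.733, 0.0, 0.0]
contact_force: [-1.0, -0.0, -0.6]
opening: 1.003
finger_force: 0.0
tcp [0.5946 0.1497 0.1039] yaw 0.075 t 7.8667 q [-0.31  0.85 -0.03  1.71  0.04  0.58 -0.28]
coverslip_box 0.9 [287, 215, 341, 274] [0.5946 0.1508 0.1096 0.9546] 0.97 
coverslip_box 0.57 [486, 257, 537, 302] [0.7275 0.1337 2.0013 0.6543] 0.94 
ring 0.73 [407, 142, 481, 213] [0.6692 0.2008 0.0674 1.0864] 0.74 
eyepiece 0.89 [285, 3, 366, 62] [0.5895 0.279  0.1917 1.0536] 0.98 
tcp [0.5921 0.1508 0.1038] yaw 0.078 t 8.0667 q [-0.31  0.85 -0.03  1.72  0.04  0.58 -0.28]
coverslip_box 0.54 [212, 273, 250, 311] [ 0.4678  0.3962 -1.4878  1.9205] 0.85 
mailer 0.66 [320, 280, 366, 309] [0.4554 0.1577 2.8354 1.0386] 0.94 
slide_tray 0.95 [311, 274, 372, 322] [0.4564 0.1565 2.835  0.8035] 0.61
```

View pics/w4.png

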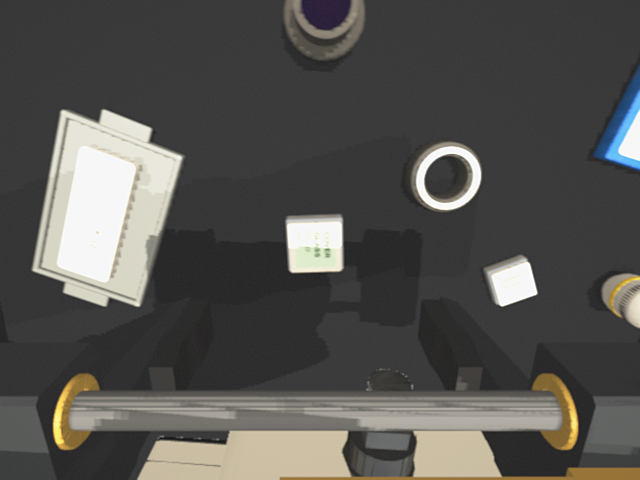

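The mailer lies in the tray at (97,213), centred to about 1 mm. The 36 mm box is straight ahead at (315,244), and the decoy at (511,280) is clear. Grasping the box.

```bash
python3 -m jog '[{"wx":0,"wy":0,"wz":0.01,"dx":0,"dy":0,"dz":-0.1,"hand":0},{"wx":0,"wy":0,"wz":0,"dx":0,"dy":0,"dz":-0.13,"hand":0},{"wx":0,"wy":0,"wz":0,"dx":0,"dy":0,"dz":-0.11,"hand":0.2},{"wx":0,"wy":0,"wz":0,"dx":0,"dy":0,"dz":-0.055,"hand":0.4},{"wx":0,"wy":0,"wz":0,"dx":0,"dy":0,"dz":-0.004,"hand":0.4}]'
python3 -m jog '[{"wx":0,"wy":0,"wz":0,"dx":0,"dy":0,"dz":0,"hand":1},{"wx":0,"wy":0,"wz":0,"dx":0,"dy":0,"dz":0,"hand":1},{"wx":0,"wy":0,"wz":0,"dx":0,"dy":0,"dz":0,"hand":1},{"wx":0,"wy":0,"wz":0,"dx":0,"dy":0,"dz":0,"hand":1},{"wx":0,"wy":0,"wz":0,"dx":0,"dy":0,"dz":0,"hand":1}]' 15
```

```text
clock: 8.68
tool_pos: [0.5931, 0.1503, 0.0021]
eef_rot: [0.672, 0.741, -0.001, -0.0]
contact_force: [0.1, 0.7, 1.2]
opening: 0.798
finger_force: 0.0
clock: 9.1
tool_pos: [0.5943, 0.1506, 0.0053]
eef_rot: [0.672, 0.741, 0.001, 0.0]
contact_force: [0.5, 0.6, -0.7]
opening: 0.418
finger_force: 0.1
```

```bash
python3 -m jog '[{"wx":0,"wy":0,"wz":0,"dx":0,"dy":0,"dz":0,"hand":1},{"wx":0,"wy":0,"wz":0,"dx":0,"dy":0,"dz":0,"hand":1},{"wx":0,"wy":0,"wz":0,"dx":0,"dy":0,"dz":0.05,"hand":1},{"wx":0,"wy":0,"wz":0,"dx":-0.03,"dy":0,"dz":0.08,"hand":1},{"wx":0,"wy":0,"wz":0,"dx":-0.08,"dy":0.009,"dz":0.03,"hand":1}]'
python3 -m jog '[{"wx":0,"wy":0,"wz":0,"dx":-0.1,"dy":0.01,"dz":0,"hand":1},{"wx":0,"wy":0,"wz":0,"dx":-0.1,"dy":0.01,"dz":0,"hand":1},{"wx":0,"wy":0,"wz":0,"dx":-0.1,"dy":0,"dz":0,"hand":1},{"wx":0,"wy":0,"wz":0,"dx":-0.09,"dy":0,"dz":0,"hand":1},{"wx":0,"wy":0,"wz":0,"dx":-0.052,"dy":0,"dz":0,"hand":1}]'
python3 -m jog '[{"wx":0,"wy":0,"wz":0,"dx":0,"dy":0,"dz":0,"hand":1},{"wx":0,"wy":0,"wz":0,"dx":0,"dy":0,"dz":-0.05,"hand":1},{"wx":0,"wy":0,"wz":0,"dx":0,"dy":0,"dz":-0.04,"hand":1},{"wx":0,"wy":0,"wz":0,"dx":0,"dy":0,"dz":-0.01,"hand":1},{"wx":0,"wy":0,"wz":0,"dx":0,"dy":0,"dz":0,"hand":1}]'
```

```text
clock: 9.52
tool_pos: [0.5702, 0.1521, 0.0468]
eef_rot: [0.673, 0.74, 0.003, 0.002]
contact_force: [0.7, 0.3, -0.1]
opening: 0.407
finger_force: 15.0
clock: 9.93
tool_pos: [0.4528, 0.1576, 0.0451]
eef_rot: [0.672, 0.741, -0.001, -0.001]
contact_force: [0.5, 0.2, -0.8]
opening: 0.407
finger_force: 15.0
clock: 10.35
tool_pos: [0.457, 0.1578, 0.019]
eef_rot: [0.672, 0.74, 0.001, 0.0]
contact_force: [-0.2, -0.3, 0.5]
opening: 0.405
finger_force: 15.0
```

```bash
python3 -m jog '[{"wx":0,"wy":0,"wz":0,"dx":0,"dy":0,"dz":-0.004,"hand":1},{"wx":0,"wy":0,"wz":0,"dx":0,"dy":0,"dz":0,"hand":0.55},{"wx":0,"wy":0,"wz":0,"dx":0,"dy":0,"dz":0,"hand":0.4},{"wx":0,"wy":0,"wz":0,"dx":0,"dy":0,"dz":0,"hand":0.2},{"wx":0,"wy":0,"wz":0,"dx":0,"dy":0,"dz":0,"hand":0}]'
python3 -m jog '[{"wx":0,"wy":0,"wz":0,"dx":0,"dy":0,"dz":0.08,"hand":0},{"wx":0,"wy":0,"wz":0,"dx":0.04,"dy":0.01,"dz":0.14,"hand":0},{"wx":0,"wy":0,"wz":0,"dx":0.1,"dy":0.02,"dz":0.12,"hand":0},{"wx":0,"wy":0,"wz":0,"dx":0.12,"dy":0.025,"dz":0,"hand":0},{"wx":0,"wy":0,"wz":0,"dx":0.13,"dy":0.025,"dz":0,"hand":0}]'
python3 -m jog '[{"wx":0,"wy":0,"wz":0,"dx":0.13,"dy":0.025,"dz":0,"hand":0},{"wx":0,"wy":0,"wz":0,"dx":0.13,"dy":0.025,"dz":0,"hand":0},{"wx":0,"wy":0,"wz":0,"dx":0.12,"dy":0.025,"dz":0,"hand":0},{"wx":0,"wy":0,"wz":0,"dx":0.08,"dy":0.016,"dz":0,"hand":0},{"wx":0,"wy":0,"wz":0,"dx":0,"dy":0,"dz":0,"hand":0}]'
python3 look.py w5 wrist ring eyepiece;python3 look.py t5 top mailer coverslip_box
python3 - <<'E'
import cv2
t=cv2.imread("pics/t5.png");cv2.imwrite("pics/t5c.png",cv2.resize(t[180:340,200:400],None,fx=3,fy=3,interpolation=cv2.INTER_CUBIC))
E
```

```text
clock: 10.77
tool_pos: [0.456, 0.1576, 0.0181]
eef_rot: [0.672, 0.74, 0.0, 0.0]
contact_force: [-0.6, 0.1, 0.1]
opening: 0.65
finger_force: 0.0
clock: 11.18
tool_pos: [0.5548, 0.1781, 0.1057]
eef_rot: [0.672, 0.741, 0.001, 0.001]
contact_force: [0.7, 0.6, -0.7]
opening: 0.998
finger_force: 0.0
clock: 11.6
tool_pos: [0.6725, 0.2007, 0.103]
eef_rot: [0.672, 0.74, 0.002, 0.001]
contact_force: [0.6, 0.4, 0.1]
opening: 0.997
finger_force: 0.0
tcp [0.6725 0.2007 0.103 ] yaw 0.096 t 11.6 q [-0.34  0.95 -0.02  1.42  0.03  0.77 -0.28]
ring 0.64 [279, 214, 344, 279] [0.6695 0.2009 0.2511 1.082 ] 0.73 
eyepiece 0.96 [129, 66, 220, 149] [0.5904 0.2793 0.0801 0.9786] 0.97 
tcp [0.6669 0.2    0.1025] yaw 0.097 t 11.75 q [-0.35  0.94 -0.02  1.43  0.03  0.77 -0.28]
mailer 0.74 [322, 281, 337, 304] [0.4614 0.1577 3.0463 1.46  ] 0.45
```

View pics/t5c.png

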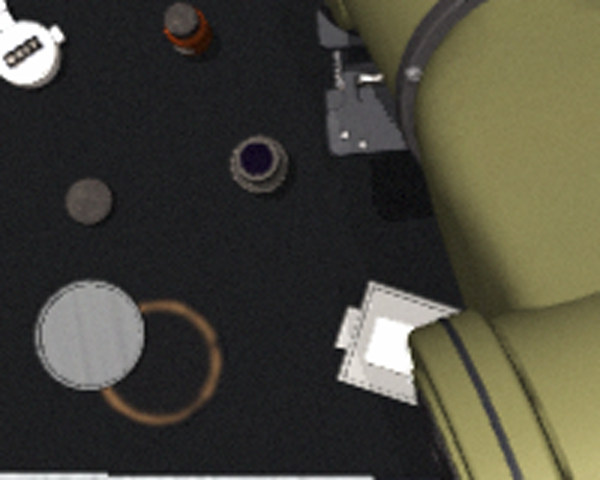

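View pics/w5.png

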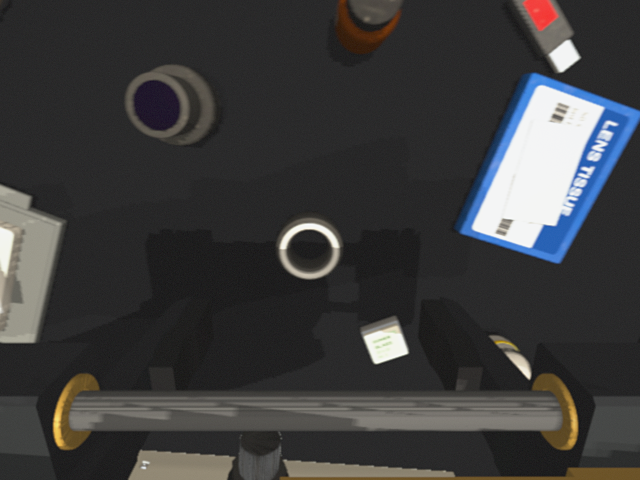

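Ring is centred ahead at (310,248). The decoy box (385,340), lens tissue (548,165) and oil bottle (367,25) are clear of the finger tracks. Descending; the arm hides the tray from the top camera for now, so I'll check the box afterwards.

```bash
python3 -m jog '[{"wx":0,"wy":0,"wz":0,"dx":0,"dy":0,"dz":-0.08,"hand":0},{"wx":0,"wy":0,"wz":0,"dx":0,"dy":0,"dz":-0.12,"hand":0},{"wx":0,"wy":0,"wz":0,"dx":0,"dy":0,"dz":-0.1,"hand":0},{"wx":0,"wy":0,"wz":0,"dx":0,"dy":0,"dz":-0.06,"hand":0.2},{"wx":0,"wy":0,"wz":0,"dx":0,"dy":0,"dz":-0.03,"hand":0.35}]'
python3 -m jog '[{"wx":0,"wy":0,"wz":0,"dx":0,"dy":0,"dz":0,"hand":1},{"wx":0,"wy":0,"wz":0,"dx":0,"dy":0,"dz":0,"hand":1},{"wx":0,"wy":0,"wz":0,"dx":0,"dy":0,"dz":0,"hand":1},{"wx":0,"wy":0,"wz":0,"dx":0,"dy":0,"dz":0,"hand":1},{"wx":0,"wy":0,"wz":0,"dx":0,"dy":0,"dz":0,"hand":1}]' 20
python3 -m jog '[{"wx":0,"wy":0,"wz":0,"dx":0,"dy":0,"dz":0,"hand":1},{"wx":0,"wy":0,"wz":0,"dx":0,"dy":0,"dz":0,"hand":1}]'
```

```text
clock: 12.32
tool_pos: [0.6661, 0.1999, 0.0034]
eef_rot: [0.672, 0.741, -0.002, -0.001]
contact_force: [0.3, -0.2, -0.4]
opening: 0.874
finger_force: 0.0
clock: 12.73
tool_pos: [0.6692, 0.2007, 0.0071]
eef_rot: [0.672, 0.741, 0.001, 0.001]
contact_force: [-0.5, -0.4, 0.3]
opening: 0.498
finger_force: 0.0
clock: 12.9
tool_pos: [0.6691, 0.2007, 0.0069]
eef_rot: [0.672, 0.741, 0.001, 0.0]
contact_force: [-0.3, -0.2, 5.4]
opening: 0.464
finger_force: 20.0
```

```bash
python3 -m jog '[{"wx":0,"wy":0,"wz":0,"dx":0,"dy":0,"dz":0.05,"hand":1},{"wx":0,"wy":0,"wz":0,"dx":0,"dy":0,"dz":0.1,"hand":1},{"wx":0,"wy":0,"wz":0,"dx":-0.02,"dy":0.02,"dz":0.12,"hand":1},{"wx":0,"wy":0,"wz":0,"dx":-0.06,"dy":0.06,"dz":0.06,"hand":1},{"wx":0,"wy":0,"wz":0,"dx":-0.08,"dy":0.08,"dz":0,"hand":1}]'
python3 -m jog '[{"wx":0,"wy":0,"wz":0,"dx":-0.1,"dy":0.1,"dz":0,"hand":1},{"wx":0,"wy":0,"wz":0,"dx":-0.1,"dy":0.1,"dz":0,"hand":1},{"wx":0,"wy":0,"wz":0,"dx":-0.1,"dy":0.1,"dz":0,"hand":1},{"wx":0,"wy":0,"wz":0,"dx":-0.1,"dy":0.1,"dz":0,"hand":1},{"wx":0,"wy":0,"wz":0,"dx":-0.1,"dy":0.1,"dz":0,"hand":1}]'
python3 -m jog '[{"wx":0,"wy":0,"wz":0,"dx":-0.08,"dy":0.07,"dz":0,"hand":1},{"wx":0,"wy":0,"wz":0,"dx":-0.05,"dy":0.05,"dz":0,"hand":1},{"wx":0,"wy":0,"wz":0,"dx":-0.013,"dy":0.011,"dz":0,"hand":1},{"wx":0,"wy":0,"wz":0,"dx":0,"dy":0,"dz":0,"hand":1},{"wx":0,"wy":0,"wz":0,"dx":0,"dy":0,"dz":0,"hand":1}]'
python3 look.py w6 wrist round_dish ring; python3 look.py t6 top eyepiece oil_bottle
python3 - <<'E'
from fit import *
c=r.camera_info("top"); im=cv2.imread("pics/t6.png"); 
m=(im.min(2)>150).astype(np.uint8)
print("tray mailer/box centroid brightness")
cv2.imwrite("pics/t6c.png",cv2.resize(im[180:340,180:400],None,fx=3.4,fy=3.4,interpolation=cv2.INTER_CUBIC))
E
```

```text
clock: 13.32
tool_pos: [0.6327, 0.2387, 0.0933]
eef_rot: [0.674, 0.739, 0.004, 0.003]
contact_force: [1.6, 0.4, -1.3]
opening: 0.462
finger_force: 20.0
clock: 13.73
tool_pos: [0.5019, 0.3664, 0.089]
eef_rot: [0.672, 0.74, 0.0, -0.0]
contact_force: [0.4, 0.6, -0.4]
opening: 0.463
finger_force: 20.0
clock: 14.15
tool_pos: [0.4689, 0.3969, 0.0886]
eef_rot: [0.672, 0.74, 0.0, 0.001]
contact_force: [0.6, 0.1, -1.1]
opening: 0.46
finger_force: 20.0
tcp [0.4689 0.3969 0.0886] yaw 0.096 t 14.15 q [-0.8   0.87  0.03  1.72 -0.05  0.55 -0.64]
round_dish 0.77 [253, 185, 379, 286] [0.4688 0.3987 0.7294 1.0492] 0.81 
ring 0.89 [267, 269, 366, 376] [ 0.486   0.347  -0.1471  1.098 ] 0.3 
tcp [0.4694 0.3962 0.0884] yaw 0.094 t 14.3 q [-0.8   0.88  0.03  1.72 -0.05  0.55 -0.64]
eyepiece 0.74 [277, 221, 297, 246] [0.5893 0.2786 0.2981 1.129 ] 0.94 
oil_bottle 0.46 [256, 182, 273, 197] [0.685  0.3298 0.3701 1.0831] 0.77 
tray mailer/box centroid brightness
```

View pics/t6c.png

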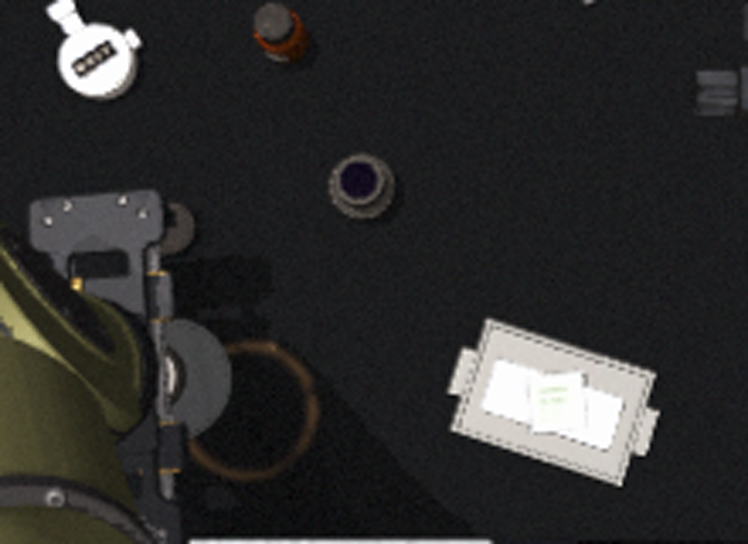

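View pics/w6.png

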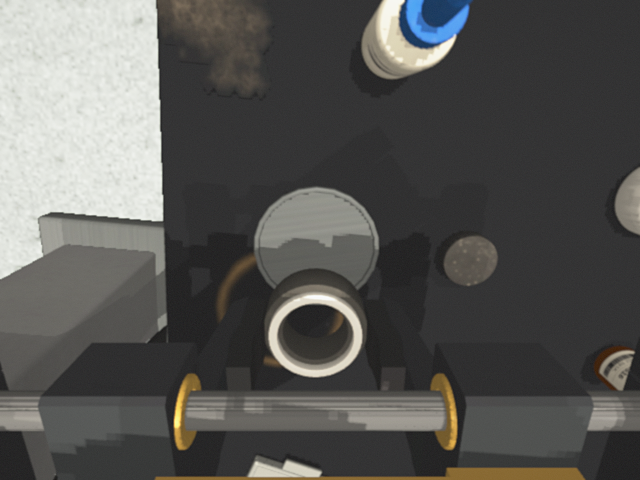

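The top view confirms the box sits centred on the mailer (crop 557,403). In the wrist view the ring (315,325) is lined up with the dish (316,240). Lowering the ring.

```bash
python3 -m jog '[{"wx":0,"wy":0,"wz":0,"dx":0,"dy":0.003,"dz":-0.06,"hand":1},{"wx":0,"wy":0,"wz":0,"dx":0.002,"dy":0,"dz":-0.09,"hand":1},{"wx":0,"wy":0,"wz":0,"dx":0,"dy":0,"dz":-0.08,"hand":1},{"wx":0,"wy":0,"wz":0,"dx":0,"dy":0,"dz":-0.05,"hand":1},{"wx":0,"wy":0,"wz":0,"dx":0,"dy":0,"dz":-0.028,"hand":1}]'
python3 -m jog '[{"wx":0,"wy":0,"wz":0,"dx":0,"dy":0,"dz":0,"hand":1},{"wx":0,"wy":0,"wz":0,"dx":0,"dy":0,"dz":-0.004,"hand":1},{"wx":0,"wy":0,"wz":0,"dx":0,"dy":0,"dz":0,"hand":0.4},{"wx":0,"wy":0,"wz":0,"dx":0,"dy":0,"dz":0,"hand":0.3},{"wx":0,"wy":0,"wz":0,"dx":0,"dy":0,"dz":0,"hand":0.2}]'
python3 -m jog '[{"wx":0,"wy":0,"wz":0,"dx":0,"dy":0,"dz":0.02,"hand":0.2},{"wx":0,"wy":0,"wz":0,"dx":0,"dy":0,"dz":0.1,"hand":0},{"wx":0,"wy":0,"wz":0,"dx":0,"dy":0,"dz":0.14,"hand":0},{"wx":0,"wy":0,"wz":0,"dx":0.04,"dy":-0.04,"dz":0.1,"hand":0},{"wx":0,"wy":0,"wz":0,"dx":0.06,"dy":-0.08,"dz":0.04,"hand":0}]'
```

```text
clock: 14.87
tool_pos: [0.4674, 0.3978, 0.0099]
eef_rot: [0.672, 0.74, -0.002, -0.0]
contact_force: [-6.6, -4.0, 30.4]
opening: 0.467
finger_force: 20.0
clock: 15.28
tool_pos: [0.4684, 0.3992, 0.0107]
eef_rot: [0.672, 0.741, 0.001, 0.0]
contact_force: [0.8, 0.9, 0.0]
opening: 0.67
finger_force: 0.0
clock: 15.7
tool_pos: [0.4928, 0.374, 0.1146]
eef_rot: [0.67, 0.743, 0.004, -0.001]
contact_force: [0.6, 1.0, 0.2]
opening: 0.995
finger_force: 0.0
```

```bash
python3 -m jog '[{"wx":0,"wy":0,"wz":-0.05,"dx":0.08,"dy":-0.08,"dz":0.04,"hand":0},{"wx":0,"wy":0,"wz":-0.06,"dx":0.1,"dy":-0.09,"dz":0,"hand":0},{"wx":0,"wy":0,"wz":-0.06,"dx":0.1,"dy":-0.09,"dz":0,"hand":0},{"wx":0,"wy":0,"wz":-0.06,"dx":0.07,"dy":-0.07,"dz":0,"hand":0},{"wx":0,"wy":0,"wz":-0.06,"dx":0.035,"dy":-0.03,"dz":0,"hand":0}]'
python3 -m jog '[{"wx":0,"wy":0,"wz":0,"dx":0,"dy":0,"dz":0,"hand":0},{"wx":0,"wy":0,"wz":0,"dx":0,"dy":0,"dz":0,"hand":0}]'
python3 look.py w7 wrist eyepiece ring round_dish oil_bottle; python3 look.py t7 top round_dish ring
python3 - <<'E'
from fit import *
c=r.camera_info("top"); t=cv2.imread("pics/t7.png").min(2)
s=t[270:315,205:255]; m=(s>140).astype(np.uint8); n,l,st,ce=cv2.connectedComponentsWithStats(m)
i=1+np.argmax(st[1:,4]); ys,xs=np.nonzero(l==i); h=cv2.minEnclosingCircle(np.c_[xs+205,ys+270].astype(np.float32)); print(st[i],h,ground(np.r_[h[0]],c,.025))
E
```

```text
clock: 16.12
tool_pos: [0.5929, 0.274, 0.1214]
eef_rot: [0.859, 0.513, 0.001, 0.002]
contact_force: [0.5, 0.3, 0.1]
opening: 1.002
finger_force: 0.0
clock: 16.28
tool_pos: [0.5892, 0.2789, 0.1205]
eef_rot: [0.855, 0.519, 0.0, -0.0]
contact_force: [0.0, 0.4, 0.0]
opening: 0.999
finger_force: 0.0
tcp [0.5892 0.2789 0.1205] yaw -0.481 t 16.2833 q [-0.6   0.88  0.16  1.59 -0.19  0.7  -0.83]
eyepiece 0.74 [286, 209, 348, 285] [0.59   0.2798 0.2402 0.8524] 0.98 
round_dish 0.84 [8, 98, 130, 218] [0.4691 0.3987 0.4222 1.1427] 0.64 
oil_bottle 0.66 [390, 61, 459, 121] [0.6818 0.3333 0.0877 1.1484] 0.8 
tcp [0.5881 0.2806 0.1203] yaw -0.479 t 16.5333 q [-0.6   0.88  0.16  1.59 -0.19  0.7  -0.83]
round_dish 0.81 [211, 273, 236, 308] [0.4681 0.3985 0.2009 1.2652] 0.36 
ring 0.69 [218, 283, 234, 301] [0.4704 0.4033 0.3034 1.1111] 0.32 
[  9   4  19  31 249] ((223.5, 289.0), 15.66055965423584) [0.47247304 0.40665198 0.025     ]
```

View pics/w7.png

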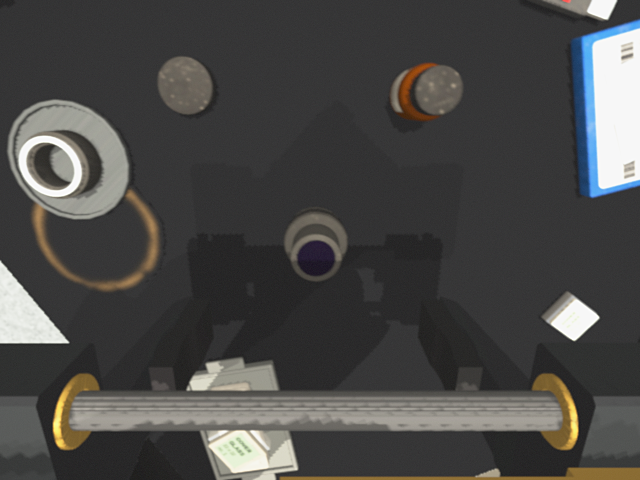

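The eyepiece stands centred between the fingers (316,245), the ring is in the dish at (54,165), and the oil bottle (428,90) is clear of the body. Descending, and computing the ring's centre.

```bash
python3 -m jog '[{"wx":0,"wy":0,"wz":0,"dx":0,"dy":0,"dz":-0.08,"hand":0},{"wx":0,"wy":0,"wz":0,"dx":0,"dy":0,"dz":-0.12,"hand":0},{"wx":0,"wy":0,"wz":0,"dx":0,"dy":0,"dz":-0.12,"hand":0},{"wx":0,"wy":0,"wz":0,"dx":0,"dy":0,"dz":-0.09,"hand":0.1},{"wx":0,"wy":0,"wz":0,"dx":0,"dy":0,"dz":-0.05,"hand":0.3}]'
python3 -m jog '[{"wx":0,"wy":0,"wz":0,"dx":0,"dy":0,"dz":-0.006,"hand":0.4},{"wx":0,"wy":0,"wz":0,"dx":0,"dy":0,"dz":0,"hand":0.5},{"wx":0,"wy":0,"wz":0,"dx":0,"dy":0,"dz":0,"hand":0.5},{"wx":0,"wy":0,"wz":0,"dx":0,"dy":0,"dz":0,"hand":0.52},{"wx":0,"wy":0,"wz":0,"dx":0,"dy":0,"dz":0,"hand":0.7}]' 20
python3 -m jog '[{"wx":0,"wy":0,"wz":0,"dx":0,"dy":0,"dz":0,"hand":1},{"wx":0,"wy":0,"wz":0,"dx":0,"dy":0,"dz":0,"hand":1},{"wx":0,"wy":0,"wz":0,"dx":0,"dy":0,"dz":0,"hand":1}]' 30
python3 - <<'E'
from fit import *
import numpy as np
im=cv2.imread("pics/w7.png"); s=(im[125:205,10:110].min(2)>215).astype(np.uint8)
n,l,st,ce=cv2.connectedComponentsWithStats(s); i=1+np.argmax(st[1:,4]); ys,xs=np.nonzero(l==i)
h=cv2.fitEllipse(cv2.convexHull(np.c_[xs+10,ys+125].astype(np.float32))); print(h)
E
```

```text
clock: 17.1
tool_pos: [0.5874, 0.2785, 0.0024]
eef_rot: [0.855, 0.518, -0.002, -0.0]
contact_force: [0.1, -0.6, -0.7]
opening: 0.874
finger_force: 0.0
clock: 17.52
tool_pos: [0.59, 0.2795, 0.0051]
eef_rot: [0.856, 0.518, 0.001, 0.0]
contact_force: [0.1, 0.7, -0.3]
opening: 0.499
finger_force: 0.0
clock: 17.77
tool_pos: [0.59, 0.2793, 0.0049]
eef_rot: [0.856, 0.518, 0.001, 0.0]
contact_force: [-0.7, 0.4, 6.6]
opening: 0.441
finger_force: 29.7
((49.821556091308594, 165.7610626220703), (54.754669189453125, 67.50810241699219), 131.3385772705078)
```

```bash
python3 -m jog '[{"wx":0,"wy":0,"wz":0,"dx":0,"dy":0,"dz":0.03,"hand":1},{"wx":0,"wy":0,"wz":0,"dx":0,"dy":0,"dz":0.06,"hand":1},{"wx":0,"wy":0,"wz":0,"dx":0,"dy":0,"dz":0.08,"hand":1},{"wx":0,"wy":0,"wz":0,"dx":-0.02,"dy":0.02,"dz":0.06,"hand":1},{"wx":0,"wy":0,"wz":0,"dx":-0.05,"dy":0.05,"dz":0.02,"hand":1}]' 30
python3 -m jog '[{"wx":0,"wy":0,"wz":0,"dx":-0.08,"dy":0.08,"dz":0,"hand":1},{"wx":0,"wy":0,"wz":0,"dx":-0.08,"dy":0.08,"dz":0,"hand":1},{"wx":0,"wy":0,"wz":0,"dx":-0.08,"dy":0.08,"dz":0,"hand":1},{"wx":0,"wy":0,"wz":0,"dx":-0.08,"dy":0.08,"dz":0,"hand":1},{"wx":0,"wy":0,"wz":0,"dx":-0.05,"dy":0.05,"dz":0,"hand":1}]'
python3 -m jog '[{"wx":0,"wy":0,"wz":0,"dx":-0.03,"dy":0.03,"dz":0,"hand":1},{"wx":0,"wy":0,"wz":0,"dx":-0.015,"dy":0.01,"dz":0,"hand":1},{"wx":0,"wy":0,"wz":0,"dx":0,"dy":0,"dz":0,"hand":1},{"wx":0,"wy":0,"wz":0,"dx":0,"dy":0,"dz":0,"hand":1}]'
python3 look.py w8 wrist ring eyepiece round_dish; python3 look.py t8 top round_dish dropper_bottle
```

```text
clock: 18.18
tool_pos: [0.5755, 0.2945, 0.07]
eef_rot: [0.857, 0.516, 0.003, 0.002]
contact_force: [0.6, -0.6, -1.2]
opening: 0.443
finger_force: 29.8
clock: 18.6
tool_pos: [0.4757, 0.3927, 0.0672]
eef_rot: [0.855, 0.519, -0.0, -0.002]
contact_force: [-0.3, 0.4, -0.2]
opening: 0.442
finger_force: 29.8
clock: 18.93
tool_pos: [0.4693, 0.3977, 0.0667]
eef_rot: [0.856, 0.517, 0.0, 0.001]
contact_force: [0.2, -0.6, -0.7]
opening: 0.443
finger_force: 29.8
tcp [0.4693 0.3977 0.0667] yaw -0.484 t 18.9333 q [-0.87  0.92  0.17  1.73 -0.27  0.52 -1.02]
ring 0.84 [277, 231, 352, 288] [0.4677 0.3976 0.0397 1.2544] 0.5 
round_dish 0.91 [247, 194, 381, 304] [0.4685 0.3984 0.6435 1.1344] 0.59 
tcp [0.4694 0.3975 0.0663] yaw -0.485 t 19.1333 q [-0.87  0.92  0.17  1.73 -0.27  0.52 -1.02]
round_dish 0.62 [223, 278, 250, 310] [0.4552 0.3806 0.0585 0.991 ] 0.3
```

View pics/w8.png

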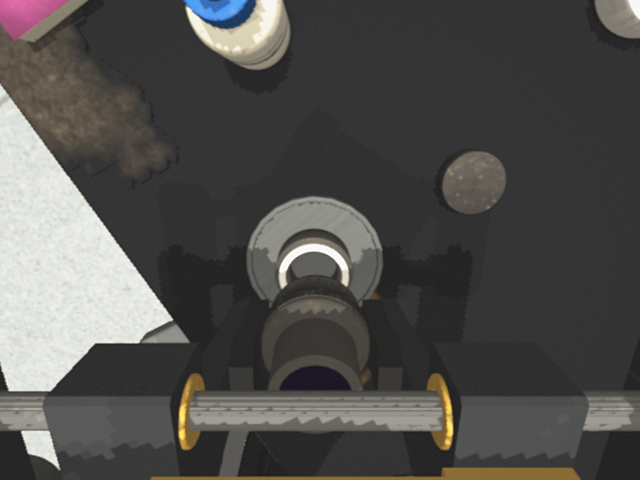

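Eyepiece (315,340) is lined up above the ring (314,265). Lowering gently.

```bash
python3 -m jog '[{"wx":0,"wy":0,"wz":0,"dx":0,"dy":0,"dz":-0.04,"hand":1},{"wx":0,"wy":0,"wz":0,"dx":0,"dy":0,"dz":-0.05,"hand":1},{"wx":0,"wy":0,"wz":0,"dx":0,"dy":0,"dz":-0.03,"hand":1},{"wx":0,"wy":0,"wz":0,"dx":0,"dy":0,"dz":-0.016,"hand":1},{"wx":0,"wy":0,"wz":0,"dx":0,"dy":0,"dz":-0.008,"hand":1}]'
python3 -m jog '[{"wx":0,"wy":0,"wz":0,"dx":0,"dy":0,"dz":0,"hand":1},{"wx":0,"wy":0,"wz":0,"dx":0,"dy":0,"dz":0,"hand":1}]'
```

```text
clock: 19.7
tool_pos: [0.4669, 0.3982, 0.0299]
eef_rot: [0.856, 0.518, -0.002, 0.0]
contact_force: [-4.7, -4.0, 22.3]
opening: 0.439
finger_force: 29.5
clock: 19.87
tool_pos: [0.4669, 0.3983, 0.0301]
eef_rot: [0.856, 0.518, -0.001, 0.0]
contact_force: [-2.7, -1.9, 4.8]
opening: 0.443
finger_force: 29.7
```

```bash
python3 -m jog '[{"wx":0,"wy":0,"wz":0,"dx":0,"dy":0,"dz":0,"hand":0.52},{"wx":0,"wy":0,"wz":0,"dx":0,"dy":0,"dz":0,"hand":0.4},{"wx":0,"wy":0,"wz":0,"dx":0,"dy":0,"dz":0,"hand":0.2},{"wx":0,"wy":0,"wz":0,"dx":0,"dy":0,"dz":0,"hand":0},{"wx":0,"wy":0,"wz":0,"dx":0,"dy":0,"dz":0.06,"hand":0}]'
python3 -m jog '[{"wx":0,"wy":0,"wz":0,"dx":0,"dy":0,"dz":0.12,"hand":0},{"wx":0,"wy":0,"wz":0,"dx":0,"dy":0,"dz":0.14,"hand":0},{"wx":0,"wy":0,"wz":0,"dx":0,"dy":0,"dz":0.14,"hand":0},{"wx":0,"wy":0,"wz":0,"dx":0.04,"dy":0,"dz":0.02,"hand":0},{"wx":0,"wy":0,"wz":0,"dx":0.08,"dy":0.002,"dz":0,"hand":0}]'
python3 -m jog '[{"wx":0,"wy":0,"wz":0.03,"dx":0.1,"dy":0.002,"dz":0,"hand":0},{"wx":0,"wy":0,"wz":0.04,"dx":0.09,"dy":0.002,"dz":0,"hand":0},{"wx":0,"wy":0,"wz":0.02,"dx":0.07,"dy":0.002,"dz":0,"hand":0},{"wx":0,"wy":0,"wz":0,"dx":0,"dy":0,"dz":0,"hand":0},{"wx":0,"wy":0,"wz":0,"dx":0,"dy":0,"dz":0,"hand":0}]'
python3 - <<'E'
from look import *
look("w9",["cap"]); look("t9",["eyepiece"],"top",z=.025); look("s9",["eyepiece"],"scene",z=.025)
im=cv2.imread("pics/s9.png"); a=cv2.resize(im[195:275,180:280],None,fx=4,fy=4,interpolation=cv2.INTER_CUBIC)
im=cv2.imread("pics/t9.png"); b=cv2.resize(im[240:320,190:290],None,fx=4,fy=4,interpolation=cv2.INTER_CUBIC)
cv2.imwrite("pics/st9.png",np.hstack([a,b]))
E
```

```text
clock: 20.28
tool_pos: [0.4666, 0.3979, 0.043]
eef_rot: [0.856, 0.518, -0.002, 0.0]
contact_force: [-0.2, -0.1, 0.2]
opening: 0.758
finger_force: 0.0
clock: 20.7
tool_pos: [0.4975, 0.4016, 0.1535]
eef_rot: [0.855, 0.519, 0.002, -0.001]
contact_force: [0.8, 0.9, -0.5]
opening: 1.0
finger_force: 0.0
clock: 21.12
tool_pos: [0.5635, 0.4003, 0.1498]
eef_rot: [0.806, 0.591, -0.0, 0.0]
contact_force: [-1.3, 1.1, -0.3]
opening: 0.998
finger_force: 0.0
tcp [0.5635 0.4003 0.1498] yaw -0.305 t 21.1167 q [-0.77  0.89  0.17  1.43 -0.17  0.84 -0.85]
cap 0.66 [297, 202, 339, 243] [ 0.564   0.4019 -0.1622  1.1181] 0.95 
tcp [0.5615 0.4013 0.1498] yaw -0.303 t 21.2167 q [-0.77  0.89  0.16  1.43 -0.17  0.84 -0.85]
eyepiece 0.63 [223, 278, 237, 301] [0.4694 0.3904 0.1463 1.0398] 0.5 
tcp [0.5614 0.4015 0.1501] yaw -0.302 t 21.3167 q [-0.77  0.89  0.16  1.43 -0.17  0.84 -0.85]
eyepiece 0.61 [209, 194, 226, 219] [0.4692 0.3985 0.9674 1.0169] 0.95 
eyepiece 0.35 [193, 150, 215, 192] [0.4938 0.4996 1.1297 1.3609] 0.72
```

View pics/st9.png

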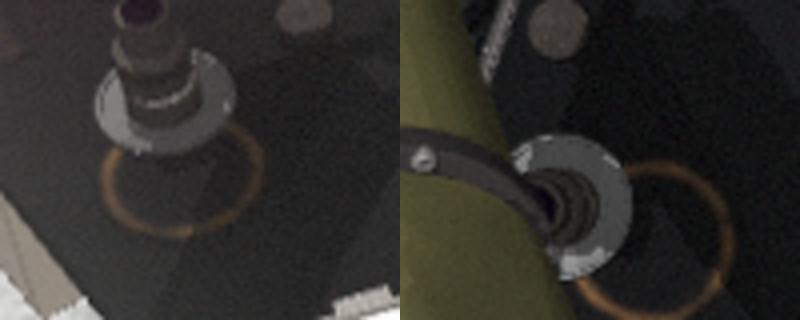

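The eyepiece stands upright on the ring (left crop 150,70). At the present wrist angle the gripper body would meet the eyepiece while picking the cap, so I'll turn about 1.05 rad first.

```bash
python3 -m jog '[{"wx":0,"wy":0,"wz":-0.05,"dx":0,"dy":0,"dz":0,"hand":0},{"wx":0,"wy":0,"wz":-0.06,"dx":0,"dy":0,"dz":0,"hand":0},{"wx":0,"wy":0,"wz":-0.06,"dx":0,"dy":0,"dz":0,"hand":0},{"wx":0,"wy":0,"wz":-0.06,"dx":0,"dy":0,"dz":0,"hand":0},{"wx":0,"wy":0,"wz":-0.06,"dx":0,"dy":0,"dz":0,"hand":0}]'
python3 -m jog '[{"wx":0,"wy":0,"wz":-0.06,"dx":0,"dy":0,"dz":0,"hand":0},{"wx":0,"wy":0,"wz":-0.06,"dx":0,"dy":0,"dz":0,"hand":0},{"wx":0,"wy":0,"wz":-0.06,"dx":0,"dy":0,"dz":0,"hand":0},{"wx":0,"wy":0,"wz":-0.055,"dx":0.003,"dy":0.002,"dz":-0.06,"hand":0},{"wx":0,"wy":0,"wz":0,"dx":0,"dy":0,"dz":-0.1,"hand":0}]'
python3 -m jog '[{"wx":0,"wy":0,"wz":0,"dx":0,"dy":0,"dz":0,"hand":0},{"wx":0,"wy":0,"wz":0,"dx":0,"dy":0,"dz":0,"hand":0}]'
python3 look.py w10 wrist cap
```

```text
clock: 21.83
tool_pos: [0.5624, 0.4013, 0.1504]
eef_rot: [0.942, 0.335, -0.0, -0.0]
contact_force: [0.6, 0.2, -0.3]
opening: 0.994
finger_force: 0.0
clock: 22.25
tool_pos: [0.5654, 0.4031, 0.1128]
eef_rot: [0.994, 0.107, 0.003, -0.001]
contact_force: [0.5, 0.3, 0.7]
opening: 1.003
finger_force: 0.0
clock: 22.42
tool_pos: [0.5623, 0.4013, 0.1093]
eef_rot: [0.994, 0.109, -0.002, 0.001]
contact_force: [1.2, 0.1, 0.2]
opening: 0.996
finger_force: 0.0
tcp [0.5623 0.4013 0.1093] yaw -1.352 t 22.4167 q [-0.89  0.98  0.43  1.46 -0.49  0.82 -1.64]
cap 0.77 [292, 215, 341, 266] [0.564  0.4017 0.1958 1.0614] 0.97
```

View pics/w10.png

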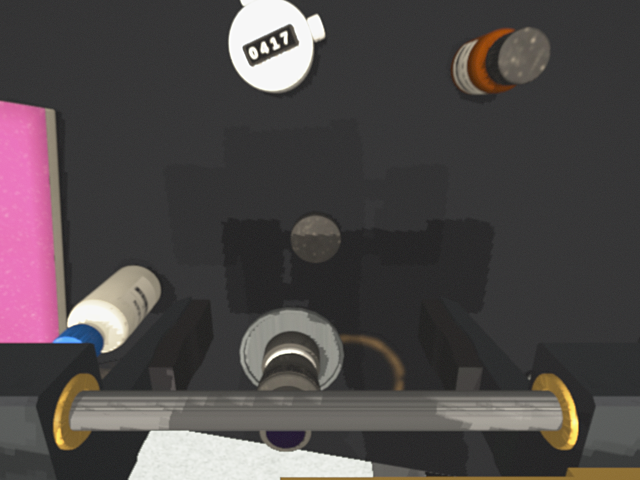

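Cap is dead ahead at (316,239). The dropper bottle (120,305) clears the body end by a computed ~16 mm, and the eyepiece stack by ~30 mm. Grasping the cap.

```bash
python3 -m jog '[{"wx":0,"wy":0,"wz":0,"dx":0,"dy":0,"dz":-0.08,"hand":0},{"wx":0,"wy":0,"wz":0,"dx":0,"dy":0,"dz":-0.12,"hand":0},{"wx":0,"wy":0,"wz":0,"dx":0,"dy":0,"dz":-0.11,"hand":0.1},{"wx":0,"wy":0,"wz":0,"dx":0,"dy":0,"dz":-0.07,"hand":0.2},{"wx":0,"wy":0,"wz":0,"dx":0,"dy":0,"dz":-0.042,"hand":0.4}]'
python3 -m jog '[{"wx":0,"wy":0,"wz":0,"dx":0,"dy":0,"dz":-0.006,"hand":1},{"wx":0,"wy":0,"wz":0,"dx":0,"dy":0,"dz":0,"hand":1},{"wx":0,"wy":0,"wz":0,"dx":0,"dy":0,"dz":0,"hand":1},{"wx":0,"wy":0,"wz":0,"dx":0,"dy":0,"dz":0,"hand":1},{"wx":0,"wy":0,"wz":0,"dx":0,"dy":0,"dz":0,"hand":1}]' 12
python3 -m jog '[{"wx":0,"wy":0,"wz":0,"dx":0,"dy":0,"dz":0,"hand":1},{"wx":0,"wy":0,"wz":0,"dx":0,"dy":0,"dz":0,"hand":1},{"wx":0,"wy":0,"wz":0,"dx":0,"dy":0,"dz":0,"hand":1}]'
```

```text
clock: 22.93
tool_pos: [0.5634, 0.4013, 0.0038]
eef_rot: [0.994, 0.109, -0.001, 0.0]
contact_force: [0.2, 0.5, -0.0]
opening: 0.797
finger_force: 0.0
clock: 23.35
tool_pos: [0.5647, 0.402, 0.0048]
eef_rot: [0.994, 0.109, 0.001, -0.001]
contact_force: [0.4, -0.2, -0.5]
opening: 0.42
finger_force: 0.0
clock: 23.6
tool_pos: [0.5644, 0.4019, 0.0044]
eef_rot: [0.994, 0.109, 0.001, -0.0]
contact_force: [-1.0, -0.4, 5.2]
opening: 0.358
finger_force: 12.0
```

```bash
python3 -m jog '[{"wx":0,"wy":0,"wz":0,"dx":0,"dy":0,"dz":0.06,"hand":1},{"wx":0,"wy":0,"wz":0,"dx":0,"dy":0,"dz":0.1,"hand":1},{"wx":0,"wy":0,"wz":0,"dx":0,"dy":0,"dz":0.12,"hand":1},{"wx":0,"wy":0,"wz":0,"dx":0,"dy":0,"dz":0.12,"hand":1},{"wx":0,"wy":0,"wz":0,"dx":0,"dy":0,"dz":0.066,"hand":1}]'
python3 -m jog '[{"wx":0,"wy":0,"wz":0,"dx":-0.05,"dy":0,"dz":0,"hand":1},{"wx":0,"wy":0,"wz":0,"dx":-0.08,"dy":0,"dz":0,"hand":1},{"wx":0,"wy":0,"wz":0,"dx":-0.09,"dy":-0.006,"dz":0,"hand":1},{"wx":0,"wy":0,"wz":0,"dx":-0.08,"dy":-0.006,"dz":0,"hand":1},{"wx":0,"wy":0,"wz":0,"dx":-0.05,"dy":0,"dz":0,"hand":1}]'
python3 -m jog '[{"wx":0,"wy":0,"wz":0,"dx":-0.031,"dy":0,"dz":0,"hand":1},{"wx":0,"wy":0,"wz":0,"dx":0,"dy":0,"dz":0,"hand":1},{"wx":0,"wy":0,"wz":0,"dx":0,"dy":0,"dz":0,"hand":1}]'
python3 - <<'E'
from look import *
look("w11",["eyepiece"],z=.025); look("s11",["eyepiece"],"scene",z=.025)
E
```

```text
clock: 24.02
tool_pos: [0.5654, 0.4019, 0.1241]
eef_rot: [0.994, 0.109, 0.002, -0.001]
contact_force: [0.1, -0.5, 1.4]
opening: 0.355
finger_force: 12.0
clock: 24.43
tool_pos: [0.4736, 0.3983, 0.1204]
eef_rot: [0.994, 0.109, -0.001, -0.0]
contact_force: [-0.6, -0.5, -0.3]
opening: 0.359
finger_force: 12.0
clock: 24.68
tool_pos: [0.4691, 0.3987, 0.1203]
eef_rot: [0.994, 0.109, 0.001, -0.0]
contact_force: [0.0, -0.3, 1.1]
opening: 0.359
finger_force: 12.0
tcp [0.4691 0.3987 0.1203] yaw -1.353 t 24.6833 q [-1.    0.87  0.42  1.71 -0.52  0.67 -1.65]
eyepiece 0.69 [284, 224, 348, 290] [ 0.4669  0.3982 -0.0266  1.0624] 0.8 
tcp [0.47   0.3982 0.1201] yaw -1.354 t 24.7833 q [-1.    0.87  0.42  1.71 -0.52  0.67 -1.65]
eyepiece 0.66 [208, 196, 226, 219] [0.4691 0.3986 0.3776 1.1701] 0.94
```

View pics/w11.png

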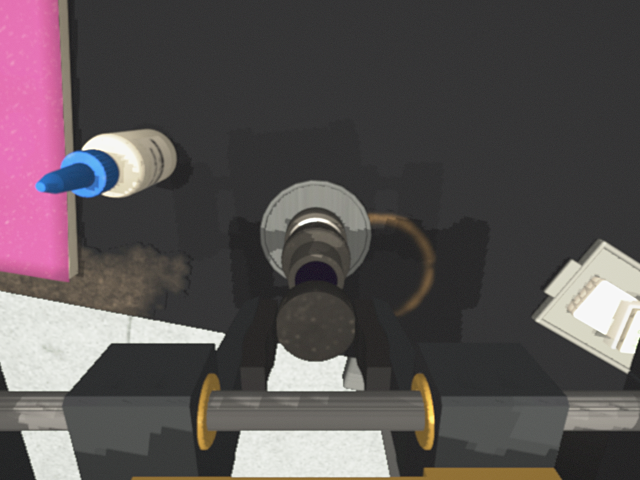

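Cap (315,325) is over the eyepiece (317,262) on one line. Lowering slowly.

```bash
python3 -m jog '[{"wx":0,"wy":0,"wz":0,"dx":0,"dy":0,"dz":-0.04,"hand":1},{"wx":0,"wy":0,"wz":0,"dx":0,"dy":0,"dz":-0.05,"hand":1},{"wx":0,"wy":0,"wz":0,"dx":0,"dy":0,"dz":-0.035,"hand":1},{"wx":0,"wy":0,"wz":0,"dx":0,"dy":0,"dz":-0.016,"hand":1},{"wx":0,"wy":0,"wz":0,"dx":0,"dy":0,"dz":-0.006,"hand":1}]'
python3 -m jog '[{"wx":0,"wy":0,"wz":0,"dx":0,"dy":0,"dz":-0.003,"hand":1},{"wx":0,"wy":0,"wz":0,"dx":0,"dy":0,"dz":-0.003,"hand":1},{"wx":0,"wy":0,"wz":0,"dx":0,"dy":0,"dz":0,"hand":1}]'
```

```text
clock: 25.3
tool_pos: [0.4679, 0.3979, 0.0816]
eef_rot: [0.994, 0.109, -0.001, 0.001]
contact_force: [-0.5, 0.1, 4.8]
opening: 0.36
finger_force: 12.0
clock: 25.55
tool_pos: [0.4689, 0.3985, 0.0817]
eef_rot: [0.994, 0.109, 0.0, -0.0]
contact_force: [0.8, 0.2, 0.7]
opening: 0.358
finger_force: 12.0
```

```bash
python3 -m jog '[{"wx":0,"wy":0,"wz":0,"dx":0,"dy":0,"dz":-0.003,"hand":0.6},{"wx":0,"wy":0,"wz":0,"dx":0,"dy":0,"dz":0,"hand":0.5},{"wx":0,"wy":0,"wz":0,"dx":0,"dy":0,"dz":0,"hand":0.4},{"wx":0,"wy":0,"wz":0,"dx":0,"dy":0,"dz":0,"hand":0.2},{"wx":0,"wy":0,"wz":0,"dx":0,"dy":0,"dz":0,"hand":0}]'
python3 -m jog '[{"wx":0,"wy":0,"wz":0,"dx":0,"dy":0,"dz":0.05,"hand":0},{"wx":0,"wy":0,"wz":0,"dx":0,"dy":0,"dz":0.12,"hand":0},{"wx":0,"wy":0,"wz":0,"dx":0,"dy":0,"dz":0.14,"hand":0},{"wx":0,"wy":0,"wz":0,"dx":-0.08,"dy":0.08,"dz":0.1,"hand":0},{"wx":0,"wy":0,"wz":0,"dx":-0.1,"dy":0.1,"dz":0.06,"hand":0}]'
python3 -m jog '[{"wx":0,"wy":0,"wz":0,"dx":-0.1,"dy":0.12,"dz":0.06,"hand":0},{"wx":0,"wy":0,"wz":0,"dx":-0.08,"dy":0.12,"dz":0,"hand":0},{"wx":0,"wy":0,"wz":0,"dx":-0.04,"dy":0.08,"dz":0,"hand":0},{"wx":0,"wy":0,"wz":0,"dx":0,"dy":0,"dz":0,"hand":0},{"wx":0,"wy":0,"wz":0,"dx":0,"dy":0,"dz":0,"hand":0}]'
python3 - <<'E'
from look import *
look("t12",["cap"],"top",z=.077); look("s12",["cap"],"scene",z=.077); look("t13",["oil_bottle","dropper_bottle"],"top")
im=cv2.imread("pics/s12.png"); a=cv2.resize(im[150:300,180:320],None,fx=2.8,fy=2.8,interpolation=cv2.INTER_CUBIC)
im=cv2.imread("pics/t12.png"); b=cv2.resize(im[190:340,200:380],None,fx=2.1,fy=2.8,interpolation=cv2.INTER_CUBIC)
cv2.imwrite("pics/st12.png",np.hstack([a,b]))
E
```

```text
clock: 25.97
tool_pos: [0.4685, 0.3985, 0.0808]
eef_rot: [0.994, 0.109, 0.0, -0.0]
contact_force: [-0.2, -0.4, -0.2]
opening: 0.68
finger_force: 0.0
clock: 26.38
tool_pos: [0.4278, 0.4415, 0.2031]
eef_rot: [0.994, 0.105, 0.004, -0.001]
contact_force: [-0.2, 0.7, 0.5]
opening: 1.0
finger_force: 0.0
clock: 26.8
tool_pos: [0.3674, 0.5246, 0.2138]
eef_rot: [0.994, 0.11, 0.0, -0.0]
contact_force: [0.3, 0.0, 0.1]
opening: 1.002
finger_force: 0.0
tcp [0.3674 0.5246 0.2138] yaw -1.35 t 26.8 q [-1.31  0.8   0.53  1.56 -0.48  0.91 -1.96]
cap 0.62 [214, 282, 231, 303] [0.468  0.3971 0.2194 1.0084] 0.88 
tcp [0.3698 0.5219 0.2138] yaw -1.355 t 26.9 q [-1.3   0.8   0.54  1.57 -0.48  0.91 -1.96]
cap 0.61 [207, 188, 226, 203] [0.4703 0.3994 0.21   0.9704] 0.94 
tcp [0.3702 0.5215 0.2136] yaw -1.356 t 27.0 q [-1.3   0.8   0.54  1.57 -0.48  0.91 -1.96]
oil_bottle 0.46 [254, 179, 269, 200] [ 0.6826  0.3287 -0.382   1.1762] 0.8 
dropper_bottle 0.83 [157, 270, 183, 281] [0.4982 0.5149 0.4674 1.0815] 0.94
```

View pics/st12.png

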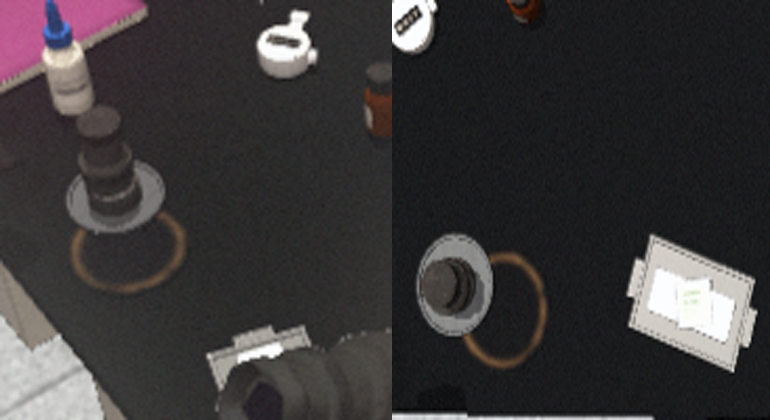

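Both stacks are built: the cap sits flat on the eyepiece (left crop 100,120), the box is centred on the mailer (right crop 692,302), and both bottles are unmoved. Handing in.

```bash
python3 -c "
from plant import r; print(r.finish_job())"
```

```text
the job is handed in; nothing more can be done
None
```

I handed the job in at about 27 s, with both stacks built and standing in the last pictures and neither bottle moved; the hand-in call gave no verdict.

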